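Rotate the reagent stock in the gravity lane

TASK

Move the oldest twin-cap cartridge, the one at the front of its sloped lane, to the empty bay of the reagent carousel, and load the new twin-cap cartridge from the lidded transport case into the same lane behind the others, so that all three stand closed up against the front stop in order of age. Keep the cartridges upright and do not drop them, stand each squarely down, and leave the round bottles and everything else on the bench where they are.

Things in the scene. Friction and masses are not known exactly. Their poses are not given: they have to be found in the camera images.
- cartridge_lane: Gravity lane that holds the twin-cap cartridges: an open roller-track channel on legs, sloping 8 degrees down to its front, beside a like bottle lane on an aluminium tray (which stands left varies). Fixed. A cartridge set on its free-running rollers rolls down by itself. Three cartridges fill it: no room for a fourth. Origin under its middle, x level towards the high rear end, z up.
- cartridge_lane_stop (a point): Where the cartridge lane's sloped floor (the plane of the roller tops) meets its front stop, mid-width, 26 mm above the lane's underside. x runs up the slope to the rear, y across, z square to the floor. Floor 205 mm long, open at the rear, 53 mm wide between side guides 20 mm high and 4 thick; front stop 28 mm high, 4 thick.
- cart_front: The oldest cartridge, against the front stop, leaning with the slope. Closed off-white plastic box body 60 (x) x 44 (y) x 60 (z) mm, two grey screw caps (diameter 23, 14 high) in line along x on top; 74 mm over all, 0.12 to 0.26 kg. x along the lane. Origin at the centre of its underside, z out of its top.
- cart_mid: The second cartridge in the lane, touching the one in front. Same size and frame as cart_front.
- cart_rear: The third, rearmost cartridge in the lane at the start. Same size and frame as cart_front.
- cart_new: The newly delivered twin-cap cartridge, standing loose in the transport case beside a round bottle (left or right of it varies), its x roughly along the case's x. Same size and frame as cart_front.
- bottle_new: a closed off-white round bottle, diameter 44 mm, 74 high over all, one grey cap (diameter 29) on top; the other kind of stock, not part of the job. Origin at the centre of its underside. Stands in the transport case, at least 35 mm clear of the new cartridge.
- bottle_front: a closed off-white round bottle, diameter 44 mm, 74 high over all, one grey cap (diameter 29) on top; the other kind of stock, not part of the job. Origin at the centre of its underside. Front of the bottle lane, a lane like the other one.
- bottle_rear: a closed off-white round bottle, diameter 44 mm, 74 high over all, one grey cap (diameter 29) on top; the other kind of stock, not part of the job. Origin at the centre of its underside. Behind bottle_front.
- case: Dark grey transport case with a deep hinged lid; the case below the lid is 118 (x) x 252 (y) x 56 (z) mm outside, walls and floor 6 mm, fixed. Origin under its centre; its front with two latches (look only, not locked) faces -x, the hinge is along its +x rim. It may stand left or right of the lanes.
- lid (a joint): Angle of the case's lid in rad: 0 shut, 1.9 fully open (leaning back past upright at +x). The hinge is stiff: the lid stays at any angle; opening it takes about 3 N at the handle.
- lid_handle (a point): Middle of the round black bar handle on the lid: diameter 12 mm, 90 long along y, axis 42 mm above the lid's top (36 mm free under it), posts 80 mm apart; 88 mm along the lid from the hinge line and 76 mm out from its lower rim. The lid (118 x 252 mm, 34 deep) reaches 30 mm beyond the bar. Axes turn with the lid and equal the case's when shut: y along the bar, z out of the lid's top.
- lid_hinge (a point): Middle of the lid's hinge line, at the case's rear rim 56 mm above the bench; the line runs along y. The lid opens upward and back about it.
- carousel: Reagent carousel, fixed: beige deck 36 mm high, from x -125 to +175 and y -135 to +135 mm, black rotor of diameter 228; origin on the bench under the rotor's axis. A steel column (diameter 18, at x +150, y +105) carries a parked slate-grey probe arm, x +130 to +235, 34 wide, top 197 mm above the bench. It may stand left or right of the lanes.
- bay (a point): Floor centre of the rotor's one empty bay, 45 mm above the bench, 71 mm from the rotor's axis. x points outward, y across, z up. Bay 56 mm wide between side walls 12 mm high, reaching 45 mm inward to the hub knob (38 high) and 35 mm outward to the end wall: a cartridge stands in it with its x along the bay, either way round. The other three bays are filled. The rotor turns stiffly (1 N m) and can stay as it is.
- wash_bottle: White bottle standing behind the lanes, diameter 58, 165 mm high. Leave alone; origin at the centre of its underside.
- marker: Black marker pen lying on the tray between the lanes, 125 long, diameter 13. Leave alone.
- vial: Small amber vial on a corner of the carousel's deck, diameter 18, 36 high. Leave alone.
- tip_box: Grey box of tips, 78 x 52 x 52 mm, on the bench in front of the transport case. Leave alone.
- timer: White bench timer, 62 x 62 x 20 mm, in front of the lanes. Leave alone.
- beaker: Small beaker, diameter 48, 65 high, in front of the lanes. Leave alone.

How it is judged:
By the outcome, as a careful person would: the job done as asked, in the order asked, and still so for the second after the job is handed in, with the robot touching nothing.
It also fails if it takes over 70 s, if anything falls off the work surface, if the arm or the gripper's body presses on something with over 40 N, if the wrist force passes 120 N, or if a joint passes its speed limit or range.

ROBOT

A 6-joint arm with a two-finger parallel gripper is mounted at the origin on the work surface. World frame = base frame: x ahead of the robot, y to its left, z up, the work surface at z = 0. Lengths are in m, angles in rad, forces in N, time in s.
With the tool pointing down it reaches from about 0.25 to 0.775 m from the base axis. Payload 4 kg.
Tool frame: the origin (TCP) lies on the centre line of the jaws, within the pads' length; the fingertips stand 17 mm ahead of it and the grasp point (between the pads) lies 2 mm behind it; z points along the fingers, y is the line along which they close (so a half turn about z gives the same grasp; the last joint's range is limited). The gripper opens to 94 mm and grips with 3 to 60 N. Pads are 16 mm wide; open, the fingers measure 119 mm over their backs; the gripper's body (75 mm by 177 mm) begins 78 mm behind the grasp point.
Start: joints at [-1.357, 0.087, 1.371, -0, 1.684, -0.103], TCP at [0.171, -0.523, 0.223] pointing down, gripper open.
Joint ranges: [-3.1, 3.1], [-0.76, 2.03], [0.27, 2.55], [-1.08, 4.22], [0.17, 2.65], [-2.57, 2.57]. Speed limits (rad/s): [2.79, 2.79, 3.14, 3.14, 3.14, 3.14].

INTERFACE

Orientations are given as [roll, pitch, yaw] about the fixed x, y, z axes, in that order (R = Rz(yaw) Ry(pitch) Rx(roll)).
In Python, from bench import robot gives the robot as it stands.
- The arm moves only by the tool servo_tool, never from a script. Its argument "plan" is a list of rows, each a list of 7 numbers: the shift along the tool's x, y, z normalised to -1 to 1, where 1 is 0.1 m, then the turn, a rotation vector about the tool's x, y, z normalised to -1 to 1, where 1 is pi/2 rad, then the finger opening in mm, from 0 to 94. In form: [[x, y, z, ax, ay, az, gripper], ...]. A call has 1 to 12 rows; each row is the pose to reach, as a shift and turn from the pose commanded when the call began, along the tool's axes at that moment; what a row does not reach only later rows make up. A row lasts 1/12 s, in which the tool goes at most 41.7 mm and 7.16 degrees, less where a joint would pass 70% of its speed; a pose out of reach is approached as far as the arm can. A call with a number of a shift or a turn outside -1 to 1 is refused whole. A call with a gripper value outside its range is refused whole. The fingers move at their own pace and stop on an object; the grip force is fixed at half the most. Time passes only in rows, so rows that repeat a pose let the fingers close. It gives the time, the measured TCP pose, the force, the opening and the grip force at its end, in the units of the state.
- robot.get_obs(): the state, without advancing time (a new reading comes with each control period).
- robot.snapshot(name): name is "scene" or "top"; returns the picture (400x640x3 uint8, red, green, blue); there is no depth.
- robot.camera_params(name): a dict with "camera_matrix" (3x3 intrinsics, pixels), "rvec" (rotation vector, rad) and "tvec" (3), from world to camera coordinates, as OpenCV has them. Camera axes: x right, y down, z forward; pixel columns grow to the right and rows downward; lengths in m; the calibration is good to about 2 mm. A picture is of the moment at which its call begins. camera_params takes no time and is no camera call.
- robot.close_job(): hands the job in; it is judged then, once.
Trained networks look in the newest picture that a camera, given by its name, has taken for a name from the list of things; names that differ only in an ending like _2 or _b are one class to them, and where a whole thing is asked for, a point or a joint stands for the part that bears it (a point fixed in the world has none). Each returns a list of dicts, best first, with "conf" (0 to 1); they miss things now and then, are a little off and sometimes report something else, mostly with a low value. They report only what shows in the picture. A call takes as long as a camera call.
- robot.find_in(thing, camera): "extent" ([centre column, centre row, width, height] in pixels, round what is visible of it).
The state is a dict: "time": time; "joint_positions": joint angles; "qvel": joint speeds; "joint_torque": joint torques, N m; "tool_pos": TCP position; "ee_rot": TCP orientation; "wrist_force": force on the tool from outside, world axes, zero at the start; "wrist_torque": the same for the moment, N m; "width": finger opening in m; "finger_force": force on a finger pad.
Only numpy, scipy, OpenCV 4.12 (cv2) and the standard library are available. Lean on these libraries where they do the work, as an engineer would, in place of code of your own. Each camera call takes 0.05 s, during which the arm holds its last target. There are 200 camera calls.

## Working session

There is one attempt and no reset: what is moved stays moved. The work goes in short steps, Python scripts to look and compute and a tool call to move; the robot and the scene stay as the last step left them, time stands still between calls to the robot, and variables do not carry over. Pictures are saved under pics/ and viewed, at most 10 in all, crops included, and the job is handed in when it is done.

Besides the shell and the picture viewer there is one more tool, called after "Call:" by a JSON object that holds its "fn" and its "kwargs", one argument or row to a line. servo_tool: Moves the arm, as the interface text tells. Scaled input: -1 to 1 covers 0.1 m each way for a shift and pi/2 rad each way for a turn. Its arguments: {"type":"object","properties":{"plan":{"type":"array","items":{"type":"array","items":{"type":"number"}}}},"required":["plan"]}

```bash
ls; mkdir -p pics; python3 - <<'E'
from bench import robot
import cv2
for c in ("scene","top"):
    im=robot.snapshot(c); cv2.imwrite(f"pics/{c}0.png",cv2.cvtColor(im,cv2.COLOR_RGB2BGR))
    p=robot.camera_params(c); print(c,{k:__import__('numpy').round(v,4).tolist() for k,v in p.items()})
    for t in ["cartridge_lane","cart_front","cart_new","bottle_front","case","lid_handle","carousel","wash_bottle","tip_box","timer","beaker","vial","marker"]:
        print(t,[(round(d['conf'],2),[round(float(x),1) for x in d['extent']]) for d in robot.find_in(t,c)][:5])
print(robot.get_obs())
E
```

```text
pics
scene {'camera_matrix': [[408.0397, 0.0, 317.0237], [0.0, 408.0397, 202.0849], [0.0, 0.0, 1.0]], 'rvec': [1.0168, 2.3354, -1.1804], 'tvec': [0.4315, -0.1549, 1.4449]}
cartridge_lane [(0.83, [310.1, 226.1, 61.5, 54.1]), (0.18, [330.4, 195.1, 17.3, 27.1])]
cart_front [(0.82, [330.6, 193.1, 19.8, 27.0]), (0.48, [318.8, 204.2, 20.9, 28.5])]
cart_new []
bottle_front [(0.81, [369.4, 213.0, 16.0, 28.4])]
case [(0.96, [279.1, 167.4, 86.9, 60.6]), (0.68, [461.8, 266.2, 103.4, 78.0])]
lid_handle [(0.6, [277.5, 159.9, 85.8, 51.7]), (0.26, [318.3, 202.3, 18.6, 25.8])]
carousel [(0.2, [277.9, 166.1, 83.6, 60.7])]
wash_bottle [(0.6, [292.7, 271.3, 28.4, 64.8]), (0.16, [357.3, 222.9, 15.2, 28.9])]
tip_box [(0.65, [316.1, 157.4, 15.5, 19.1])]
timer [(0.68, [390.0, 209.3, 30.4, 16.4])]
beaker [(0.89, [350.9, 186.7, 17.4, 26.6])]
vial [(0.39, [435.0, 220.4, 9.7, 10.1])]
marker []
top {'camera_matrix': [[470.1509, 0.0, 324.2331], [0.0, 470.1509, 194.7306], [0.0, 0.0, 1.0]], 'rvec': [2.173, -2.2, 0.1067], 'tvec': [-0.0453, 0.5906, 1.4652]}
cartridge_lane [(0.73, [328.7, 197.7, 28.0, 67.3])]
cart_fr
[... 637 characters left out ...]
.5, 36.6])]
{'time': 1.4, 'joint_positions': array([-1.35711506e+00,  8.72047350e-02,  1.37066844e+00, -9.25521485e-06,
        1.68361628e+00, -1.03082187e-01]), 'qvel': array([-0.00023113,  0.00045545,  0.00113841, -0.00098695, -0.0012177 ,
       -0.00078488]), 'joint_torque': array([-1.21262183e-04, -3.40034544e+01, -3.02593839e+01,  7.17047090e-02,
        2.36777903e-02, -1.34285308e-06]), 'tool_pos': array([ 0.17132794, -0.52265899,  0.22251932]), 'ee_rot': array([3.14149095e+00, 1.97662094e-05, 3.16762413e-01]), 'wrist_force': array([-0.48254274,  0.07685241, -0.30220093]), 'wrist_torque': array([0.01572164, 0.03814923, 0.0106386 ]), 'finger_force': 0.0, 'width': 0.09416196050086671}
```

View pics/scene0.png

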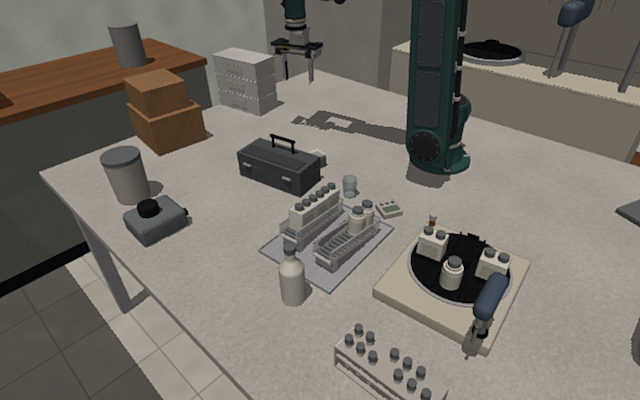

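View pics/top0.png

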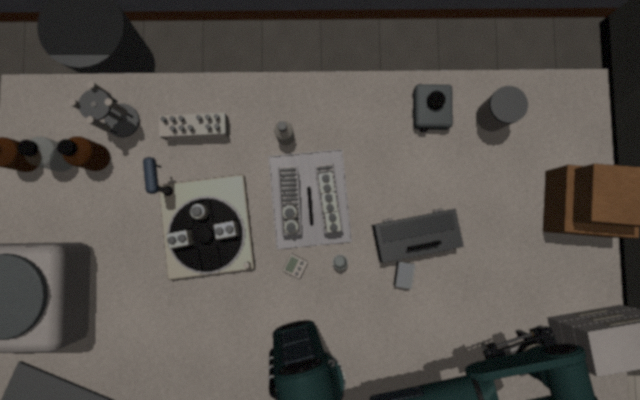

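```bash
cat > h.py <<'E'
import numpy as np, cv2
from bench import robot
def cam(c):
    p=robot.camera_params(c); R=cv2.Rodrigues(np.array(p['rvec'],float))[0]
    return np.array(p['camera_matrix']),R,np.array(p['tvec'],float).ravel()
def proj(c,P):
    K,R,t=cam(c); q=(np.atleast_2d(P)@R.T+t)@K.T; return q[:,:2]/q[:,2:]
def back(c,uv,z):
    K,R,t=cam(c); C=-R.T@t; d=np.c_[np.atleast_2d(uv),np.ones(len(np.atleast_2d(uv)))]@np.linalg.inv(K).T@R
    return C+d*((z-C[2])/d[:,2:])
def crop(im,u,v,w,h,s):
    c=cv2.resize(im[v:v+h,u:u+w],None,fx=s,fy=s,interpolation=cv2.INTER_CUBIC)
    for k in range(0,w,20): cv2.putText(c,str(u+k),(k*s,10),0,.35,(0,0,255),1); cv2.line(c,(k*s,12),(k*s,18),(0,0,255),1)
    for k in range(0,h,20): cv2.putText(c,str(v+k),(0,k*s+4),0,.35,(0,0,255),1)
    return c
E
python3 - <<'E'
from h import *
for c in("scene","top"):
    K,R,t=cam(c); print(c,-R.T@t)
T=cv2.imread("pics/top0.png");S=cv2.imread("pics/scene0.png")
T=cv2.convertScaleAbs(T,alpha=1.6)
cv2.imwrite("pics/a.png",np.hstack([crop(T,365,200,100,100,4),crop(T,262,150,100,100,4)]))
cv2.imwrite("pics/b.png",np.vstack([np.hstack([crop(T,155,170,100,75,4),crop(S,232,125,100,75,4)]),np.hstack([crop(T,155,222,100,75,4),crop(S,275,175,100,75,4)])]))
print(back("top",[[418,235],[334,222],[205,235],[305,385],[285,132]],.08).round(3))
E
```

```text
scene [1.18912648 0.56092881 0.7544805 ]
top [ 0.46759958 -0.02926808  1.50930929]
[[ 0.459 -0.335  0.08 ]
 [ 0.502 -0.08   0.08 ]
 [ 0.468  0.31   0.08 ]
 [ 0.023  0.012  0.08 ]
 [ 0.781  0.067  0.08 ]]
```

View pics/a.png

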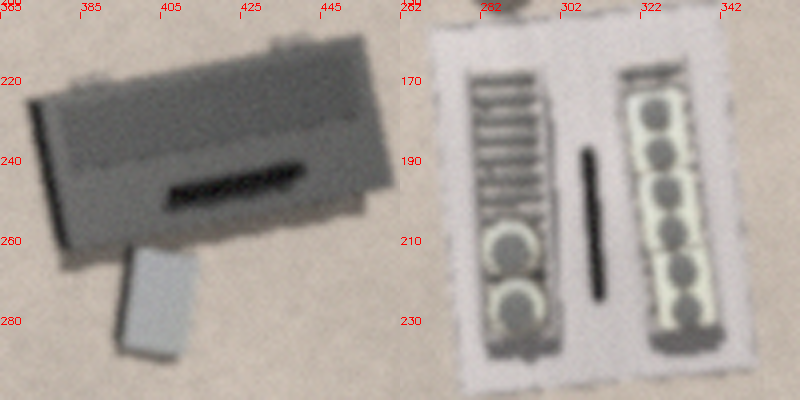

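View pics/b.png

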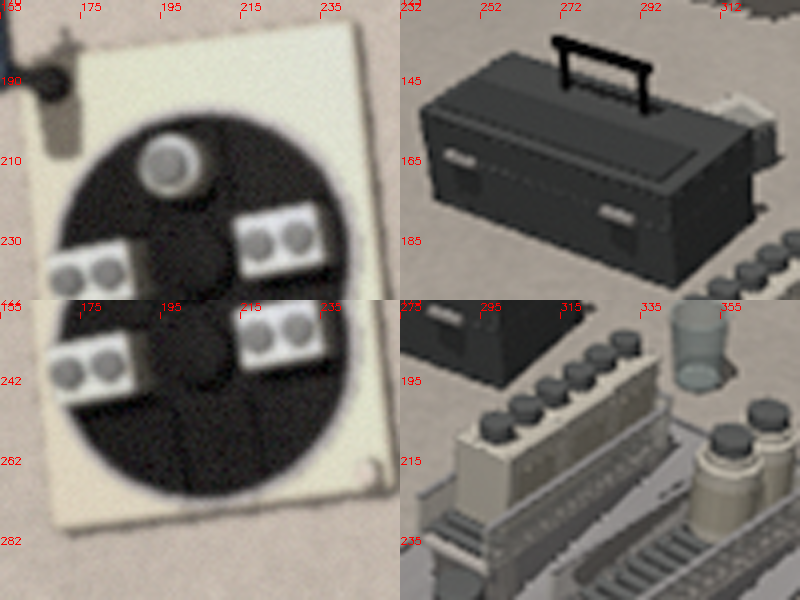

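```bash
python3 - <<'E'
from h import *
from scipy.optimize import least_squares as LS
T=np.array([[325.75,178.75],[327,188.25],[328.75,197.5],[330.25,207.5],[332.25,217.75],[333.5,227]])[::-1]-.375
S=np.array([[299,206.7],[306.2,202.2],[313,197.7],[319.2,193.5],[325,189.5],[331,185.7]])[::-1]-.375
a=np.radians(8)
def lane(p,h):
    x,y,z,yaw,d=p; ex=np.array([np.cos(yaw)*np.cos(a),np.sin(yaw)*np.cos(a),np.sin(a)]); ez=np.array([-np.cos(yaw)*np.sin(a),-np.sin(yaw)*np.sin(a),np.cos(a)])
    s=np.array([30-d,30+d,90-d,90+d,150-d,150+d])/1e3 if d>1 else np.array([.03-d,.03+d,.09-d,.09+d,.15-d,.15+d])
    return np.array([x,y,z])+s[:,None]*ex+h*ez
f=lambda p:np.r_[(proj("top",lane(p,.073))-T).ravel(),(proj("scene",lane(p,.068))-S).ravel()]
r=LS(f,[.47,-.08,.04,.14,.014]); print("lane stop",r.x.round(4),np.abs(r.fun).max(),r.fun.round(1))
# case
C=back("top",np.array([[375.5,224.3],[383,261.3],[463.3,246.3],[455.5,209]])-.375,.09)[:,:2]
print("lid corners",C.round(3).tolist(),"c",C.mean(0).round(4),[np.linalg.norm(C[i]-C[i-1]).round(3) for i in range(4)])
v=(C[0]+C[1]-C[2]-C[3]);print("yaw",np.arctan2(-v[0],v[1])); v=C[0]+C[3]-C[1]-C[2];print(np.arctan2(v[1],v[0]))
print("handle top@.134",back("top",[[424-.3,246-.3]],.134),"scene",back("scene",[[282.6-.3,138.5-.3]],.132))
# carousel
L=back("top",np.array([[172,240],[182.25,238],[219.75,231.25],[230.25,229.25]])-.375,.119)[:,:2]
print(L.round(4)); l,rr=L[:2].mean(0),L[2:].mean(0); print("axis",(l+rr)/2,"dist",np.linalg.norm(l-rr)/2)
v=l-rr; print("bay yaw(-x dir) tool yaw", np.arctan2(-v[0],v[1])); v=L[0]-L[3]; print(np.arctan2(-v[0],v[1]))
print("rotor",back("top",[[205.8,234]],.048))
E
```

```text
lane stop [ 0.481  -0.0776  0.0302  0.155   0.0147] 0.6068213305300105 [ 0.1  0.6 -0.3  0.2  0.   0.3 -0.1  0.6  0.  -0.4 -0.4 -0.6 -0.1 -0.
  0.1 -0.  -0.3  0.1 -0.3  0.  -0.3 -0.   0.1 -0.1]
lid corners [[0.494, -0.204], [0.383, -0.224], [0.425, -0.468], [0.538, -0.448]] c [ 0.46  -0.336] [np.float64(0.248), np.float64(0.113), np.float64(0.247), np.float64(0.115)]
yaw 0.17205667919203135
0.1753866531862619
handle top@.134 [[ 0.42831293 -0.33923264  0.134     ]] scene [[ 0.42647302 -0.34002003  0.132     ]]
[[0.4555 0.3978]
 [0.4609 0.368 ]
 [0.4792 0.2585]
 [0.4847 0.2277]]
axis [0.47008192 0.31302052] dist 0.07090455130652118
bay yaw(-x dir) tool yaw 0.168525142516873
0.17026179330052535
rotor [[0.47075392 0.31490335 0.048     ]]
```

```bash
cat >> h.py <<'E'
from scipy.spatial.transform import Rotation as Ro
def pose(p,yaw,pitch=0): return np.array(p,float),Ro.from_euler('xyz',[np.pi,pitch,yaw])
def legs(*ts,start=None):
    if start is None:
        o=robot.get_obs(); start=(o['tool_pos'],Ro.from_euler('xyz',o['ee_rot']))
    p,R=start
    for q,Q in ts:
        print((R.inv().apply(q-p)/.1).round(3).tolist(),((R.inv()*Q).as_rotvec()/(np.pi/2)).round(3).tolist()); p,R=q,Q
ex=np.array([.9784,.1529,.1392]); ez=np.array([-.1375,-.0215,.9903]); stop=np.array([.481,-.0776,.0302])
def lanep(s,h): return stop+s*ex+h*ez
E
python3 - <<'E'
from h import *
a=-.1396; o=robot.get_obs()
p0=o['tool_pos']
p3=lanep(.03,.043+.11)
m=lambda f: p0+(p3-p0)*f
legs(pose(p0,.155,a),*[pose(m(k/6),.155,a) for k in range(1,7)],pose(lanep(.03,.043),.155,a))
print(p0,p3,lanep(.03,.043))
E
```

```text
[0.0, 0.0, 0.0] [-0.007, 0.089, 0.103]
[0.624, -0.653, 0.149] [0.0, 0.0, 0.0]
[0.624, -0.653, 0.149] [0.0, 0.0, 0.0]
[0.624, -0.653, 0.149] [0.0, 0.0, 0.0]
[0.624, -0.653, 0.149] [0.0, 0.0, 0.0]
[0.624, -0.653, 0.149] [0.0, 0.0, 0.0]
[0.624, -0.653, 0.149] [0.0, 0.0, 0.0]
[0.0, -0.0, 1.1] [0.0, 0.0, 0.0]
[ 0.17132794 -0.52265899  0.22251932] [ 0.4893145 -0.0763025  0.1858919] [ 0.5044395 -0.0739375  0.0769589]
```

Call:
{"fn": "servo_tool", "kwargs": {
  "plan": [
    [0, 0, 0, -0.007, 0.089, 0.103, 94],
    [0, 0, 0, -0.007, 0.089, 0.103, 94]
  ]
}}

```text
time: 1.57
tool_pos: [0.1721, -0.5227, 0.2228]
ee_rot: [-3.142, -0.143, 0.152]
wrist_force: [-0.6, -0.7, 0.6]
width: 0.0935
finger_force: 0.0
```

Call:
{"fn": "servo_tool", "kwargs": {
  "plan": [
    [0.936, -0.98, 0.224, 0, 0, 0, 94],
    [0.936, -0.98, 0.224, 0, 0, 0, 94],
    [0.936, -0.98, 0.224, 0, 0, 0, 94],
    [0.936, -0.98, 0.224, 0, 0, 0, 94]
  ]
}}

```text
time: 1.9
tool_pos: [0.2527, -0.4073, 0.2134]
ee_rot: [-3.14, -0.142, 0.157]
wrist_force: [0.1, -0.5, -1.1]
width: 0.0938
finger_force: 0.0
```

Call:
{"fn": "servo_tool", "kwargs": {
  "plan": [
    [0.936, -0.98, 0.224, 0, 0, 0, 94],
    [0.936, -0.98, 0.224, 0, 0, 0, 94],
    [0.936, -0.98, 0.224, 0, 0, 0, 94],
    [0.936, -0.98, 0.224, 0, 0, 0, 94]
  ]
}}

```text
time: 2.23
tool_pos: [0.3324, -0.2956, 0.2044]
ee_rot: [-3.14, -0.142, 0.159]
wrist_force: [-0.2, -0.8, 0.1]
width: 0.0942
finger_force: 0.0
```

Call:
{"fn": "servo_tool", "kwargs": {
  "plan": [
    [0.936, -0.98, 0.224, 0, 0, 0, 94],
    [0.936, -0.98, 0.224, 0, 0, 0, 94],
    [0.936, -0.98, 0.224, 0, 0, 0, 94],
    [0.936, -0.98, 0.224, 0, 0, 0, 94]
  ]
}}

```text
time: 2.57
tool_pos: [0.412, -0.1838, 0.1953]
ee_rot: [-3.14, -0.142, 0.16]
wrist_force: [-0.8, 0.3, -0.5]
width: 0.0939
finger_force: 0.0
```

Call:
{"fn": "servo_tool", "kwargs": {
  "plan": [
    [0.936, -0.98, 0.224, 0, 0, 0, 94],
    [0.936, -0.98, 0.224, 0, 0, 0, 94],
    [0.936, -0.98, 0.224, 0, 0, 0, 94],
    [0.936, -0.98, 0.224, 0, 0, 0, 94],
    [0.936, -0.98, 0.224, 0, 0, 0, 94],
    [0.936, -0.98, 0.224, 0, 0, 0, 94]
  ]
}}

```text
time: 3.07
tool_pos: [0.4897, -0.076, 0.186]
ee_rot: [3.141, -0.139, 0.157]
wrist_force: [-1.1, 0.5, -0.7]
width: 0.0939
finger_force: 0.0
```

```bash
python3 - <<'E'
from h import *
a=-.1396; o=robot.get_obs()
print(o['time'],o['tool_pos'],o['ee_rot'],o['joint_positions'].round(2))
legs(pose(lanep(.03,.043+.11),.155,a),pose(lanep(.03,.043),.155,a))
E
```

```text
3.0667 [ 0.48968549 -0.07603077  0.18600901] [ 3.14119478 -0.13921156  0.15678619] [-0.31 -0.12  1.66  0.06  1.48  1.1 ]
[-0.004, 0.002, 0.001] [0.0, 0.0, 0.001]
[0.0, -0.0, 1.1] [0.0, 0.0, 0.0]
```

Call:
{"fn": "servo_tool", "kwargs": {
  "plan": [
    [0, 0, 0.5, 0, 0, 0, 94],
    [0, 0, 0.9, 0, 0, 0, 94],
    [0, 0, 1.0, 0, 0, 0, 94],
    [0, 0, 1.0, 0, 0, 0, 94]
  ]
}}

```text
time: 3.4
tool_pos: [0.4993, -0.0747, 0.0816]
ee_rot: [-3.137, -0.13, 0.152]
wrist_force: [-0.5, 0.6, -0.1]
width: 0.0942
finger_force: 0.0
```

Call:
{"fn": "servo_tool", "kwargs": {
  "plan": [
    [0, 0, 0.1, 0, 0, 0, 94],
    [0, 0, 0.1, 0, 0, 0, 55],
    [0, 0, 0.1, 0, 0, 0, 50],
    [0, 0, 0.1, 0, 0, 0, 50],
    [0, 0, 0.1, 0, 0, 0, 50],
    [0, 0, 0.1, 0, 0, 0, 50]
  ]
}}

```text
time: 3.9
tool_pos: [0.5055, -0.0741, 0.0786]
ee_rot: [3.141, -0.142, 0.155]
wrist_force: [0.5, -0.6, 0.3]
width: 0.0641
finger_force: 0.0
```

```bash
python3 - <<'E'
from h import *
T=robot.snapshot("top")[:,:,::-1]; S=robot.snapshot("scene")[:,:,::-1]
T=cv2.convertScaleAbs(T,alpha=1.6)
cv2.imwrite("pics/c.png",np.hstack([crop(T,285,150,80,100,5),crop(S,275,150,80,100,5)]))
E
```

```text
(no output)
```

View pics/c.png

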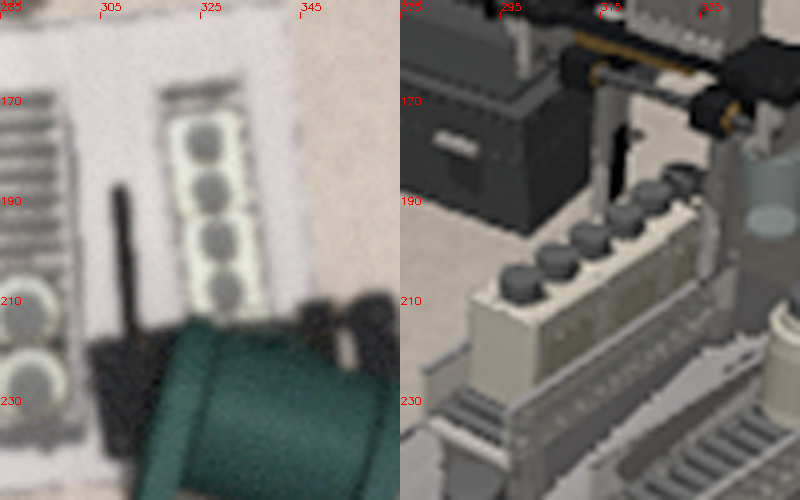

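The picture shows the far finger beyond the front cartridge (scene ~(316,185)) and the near finger at (336,195), straddling it above the guide. I will close the gripper.

Call:
{"fn": "servo_tool", "kwargs": {
  "plan": [
    [0, 0, 0, 0, 0, 0, 35],
    [0, 0, 0, 0, 0, 0, 35],
    [0, 0, 0, 0, 0, 0, 35],
    [0, 0, 0, 0, 0, 0, 35],
    [0, 0, 0, 0, 0, 0, 35],
    [0, 0, 0, 0, 0, 0, 35]
  ]
}}

```text
time: 4.5
tool_pos: [0.5049, -0.0738, 0.0775]
ee_rot: [-3.141, -0.14, 0.155]
wrist_force: [-1.0, -0.4, 1.6]
width: 0.0439
finger_force: 29.8
```

Call:
{"fn": "servo_tool", "kwargs": {
  "plan": [
    [0, 0, -0.2, 0, 0, 0, 35],
    [0, 0, -0.6, 0, 0, 0, 35],
    [0, 0, -1.0, 0, 0, 0, 35],
    [0, 0, -1.0, 0, 0, 0, 35]
  ]
}}

```text
time: 4.83
tool_pos: [0.4945, -0.0773, 0.1852]
ee_rot: [3.135, -0.153, 0.156]
wrist_force: [1.5, -0.5, 0.0]
width: 0.0439
finger_force: 29.9
```

Call:
{"fn": "servo_tool", "kwargs": {
  "plan": [
    [-0.1, 0, -0.3, 0, 0, 0, 35],
    [-0.1, 0, -0.3, 0, 0, 0, 35],
    [-0.1, 0, -0.3, 0, -0.089, 0, 35],
    [-0.1, 0, -0.3, 0, -0.089, 0, 35]
  ]
}}

```text
time: 5.17
tool_pos: [0.4778, -0.078, 0.2016]
ee_rot: [-3.14, 0.005, 0.155]
wrist_force: [-0.0, -0.5, -2.3]
width: 0.0438
finger_force: 29.9
```

```bash
python3 - <<'E'
from h import *
o=robot.get_obs(); print(o['time'],o['tool_pos'],o['ee_rot'],o['width'],o['wrist_force'],o['finger_force'])
p=o['tool_pos'];q=np.array([.400,.3016,.19]); n=4
legs(*[pose(p+(q-p)*k/n,.169) for k in range(n+1)],pose([.4,.3016,.0885],.169))
S=robot.snapshot("scene")[:,:,::-1]
cv2.imwrite("pics/d.png",crop(S,250,120,130,130,4))
E
```

```text
5.1667 [ 0.47775662 -0.07798349  0.20163691] [-3.13976252  0.00528023  0.15526178] 0.04380289937402718 [-0.03394095 -0.45545702 -2.30379282] 29.946705400943756
[0.0, 0.0, 0.0] [-0.001, 0.003, -0.009]
[-0.032, -0.968, 0.029] [0.0, 0.0, 0.0]
[-0.032, -0.968, 0.029] [0.0, 0.0, 0.0]
[-0.032, -0.968, 0.029] [0.0, 0.0, 0.0]
[-0.032, -0.968, 0.029] [0.0, 0.0, 0.0]
[0.0, -0.0, 1.015] [0.0, 0.0, 0.0]
```

View pics/d.png

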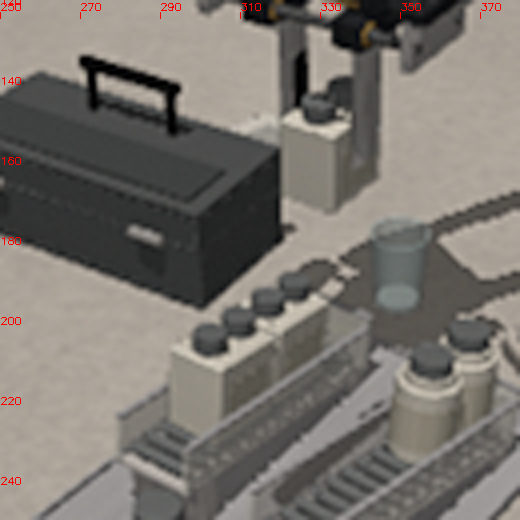

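The front cartridge is held upright at (320,155), and the other two have rolled down to the stop. Moving to the bay next.

Call:
{"fn": "servo_tool", "kwargs": {
  "plan": [
    [0, 0, 0, -0.001, 0.003, -0.009, 35],
    [0, 0, 0, -0.001, 0.003, -0.009, 35]
  ]
}}

```text
time: 5.38
tool_pos: [0.4768, -0.078, 0.2037]
ee_rot: [3.141, -0.005, 0.17]
wrist_force: [-0.0, 0.2, -1.6]
width: 0.0437
finger_force: 29.9
```

Call:
{"fn": "servo_tool", "kwargs": {
  "plan": [
    [-0.01, -0.25, 0.01, 0, 0, 0, 35],
    [-0.02, -0.6, 0.03, 0, 0, 0, 35],
    [-0.032, -0.968, 0.029, 0, 0, 0, 35]
  ]
}}

```text
time: 5.63
tool_pos: [0.457, 0.0169, 0.2012]
ee_rot: [3.14, -0.007, 0.166]
wrist_force: [0.6, 1.5, -2.0]
width: 0.0438
finger_force: 29.9
```

Call:
{"fn": "servo_tool", "kwargs": {
  "plan": [
    [-0.01, -0.35, 0.01, 0, 0, 0, 35],
    [-0.02, -0.7, 0.02, 0, 0, 0, 35],
    [-0.032, -0.968, 0.029, 0, 0, 0, 35]
  ]
}}

```text
time: 5.88
tool_pos: [0.4371, 0.1136, 0.1989]
ee_rot: [-3.142, -0.008, 0.17]
wrist_force: [0.6, -0.3, -0.8]
width: 0.044
finger_force: 29.9
```

Call:
{"fn": "servo_tool", "kwargs": {
  "plan": [
    [-0.01, -0.35, 0.01, 0, 0, 0, 35],
    [-0.02, -0.7, 0.02, 0, 0, 0, 35],
    [-0.032, -0.968, 0.029, 0, 0, 0, 35]
  ]
}}

```text
time: 6.13
tool_pos: [0.4177, 0.2085, 0.1958]
ee_rot: [-3.141, -0.007, 0.17]
wrist_force: [0.0, -0.3, -1.3]
width: 0.0437
finger_force: 29.9
```

Call:
{"fn": "servo_tool", "kwargs": {
  "plan": [
    [-0.01, -0.35, 0.01, 0, 0, 0, 35],
    [-0.02, -0.7, 0.02, 0, 0, 0, 35],
    [-0.03, -0.9, 0.029, 0, 0, 0, 35],
    [-0.032, -0.968, 0.029, 0, 0, 0, 35],
    [-0.032, -0.968, 0.029, 0, 0, 0, 35],
    [-0.032, -0.968, 0.029, 0, 0, 0, 35]
  ]
}}

```text
time: 6.63
tool_pos: [0.3994, 0.3005, 0.1925]
ee_rot: [3.14, -0.006, 0.169]
wrist_force: [0.5, 1.1, -2.5]
width: 0.044
finger_force: 29.9
```

```bash
python3 - <<'E'
from h import *
o=robot.get_obs(); print(o['time'],o['tool_pos'],o['ee_rot'],o['joint_positions'].round(2))
legs(pose([.400,.3016,.1885],.169),pose([.4,.3016,.0885],.169))
T=cv2.convertScaleAbs(robot.snapshot("top")[:,:,::-1],alpha=1.6); S=robot.snapshot("scene")[:,:,::-1]
cv2.imwrite("pics/e.png",np.hstack([crop(T,150,180,110,110,3),crop(S,370,200,150,110,3)]))
E
```

```text
6.6333 [0.39938967 0.30053071 0.19251372] [ 3.13971114 -0.00574138  0.16898732] [ 0.53 -0.02  1.54 -0.    1.62  1.94]
[0.008, -0.01, 0.04] [0.001, -0.004, -0.0]
[0.0, -0.0, 1.0] [0.0, 0.0, 0.0]
```

View pics/e.png

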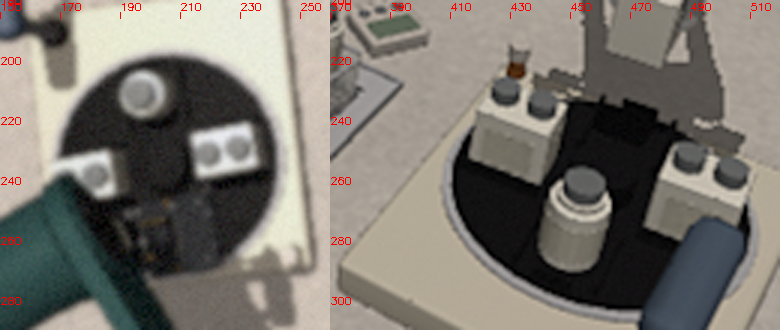

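Call:
{"fn": "servo_tool", "kwargs": {
  "plan": [
    [0.025, -0.01, 0.2, 0.001, -0.004, 0, 35],
    [0.025, -0.01, 0.5, 0.001, -0.004, 0, 35],
    [0.025, -0.01, 0.75, 0.001, -0.004, 0, 35],
    [0.025, -0.01, 0.9, 0.001, -0.004, 0, 35],
    [0.025, -0.01, 0.95, 0.001, -0.004, 0, 35],
    [0.025, -0.01, 0.97, 0.001, -0.004, 0, 35],
    [0.025, -0.01, 0.97, 0.001, -0.004, 0, 35]
  ]
}}

```text
time: 7.32
tool_pos: [0.4028, 0.3019, 0.0958]
ee_rot: [3.141, 0.001, 0.168]
wrist_force: [-0.0, 0.5, -0.9]
width: 0.044
finger_force: 30.0
```

Call:
{"fn": "servo_tool", "kwargs": {
  "plan": [
    [0, 0, 0.02, 0, 0, 0, 35],
    [0, 0, 0.04, 0, 0, 0, 35],
    [0, 0, 0.05, 0, 0, 0, 35],
    [0, 0, 0.05, 0, 0, 0, 35]
  ]
}}

```text
time: 7.65
tool_pos: [0.4024, 0.3027, 0.0907]
ee_rot: [-3.141, 0.001, 0.169]
wrist_force: [-0.1, -0.2, -1.2]
width: 0.0438
finger_force: 30.0
```

Call:
{"fn": "servo_tool", "kwargs": {
  "plan": [
    [0, 0, 0.01, 0, 0, 0, 35],
    [0, 0, 0.02, 0, 0, 0, 35],
    [0, 0, 0.02, 0, 0, 0, 35],
    [0, 0, 0.02, 0, 0, 0, 35]
  ]
}}

```text
time: 7.98
tool_pos: [0.4025, 0.3029, 0.0895]
ee_rot: [-3.141, 0.0, 0.169]
wrist_force: [-0.8, -0.8, 4.1]
width: 0.0443
finger_force: 30.0
```

Call:
{"fn": "servo_tool", "kwargs": {
  "plan": [
    [0, 0, 0.01, 0, 0, 0, 35],
    [0, 0, 0.01, 0, 0, 0, 35],
    [0, 0, 0.01, 0, 0, 0, 35]
  ]
}}

```text
time: 8.23
tool_pos: [0.4028, 0.3031, 0.0892]
ee_rot: [-3.141, -0.001, 0.169]
wrist_force: [-0.7, -0.6, 7.6]
width: 0.044
finger_force: 30.0
```

Call:
{"fn": "servo_tool", "kwargs": {
  "plan": [
    [0, 0, -0.01, 0, 0, 0, 35],
    [0, 0, -0.01, 0, 0, 0, 70],
    [0, 0, -0.01, 0, 0, 0, 70],
    [0, 0, -0.01, 0, 0, 0, 70],
    [0, 0, -0.01, 0, 0, 0, 70],
    [0, 0, -0.2, 0, 0, 0, 70],
    [0, 0, -0.5, 0, 0, 0, 70],
    [0, 0, -0.9, 0, 0, 0, 70],
    [0, 0, -1, 0, 0, 0, 70],
    [0, 0, -1, 0, 0, 0, 70]
  ]
}}

```text
time: 9.07
tool_pos: [0.4044, 0.3039, 0.1917]
ee_rot: [-3.138, -0.007, 0.169]
wrist_force: [-0.0, -0.1, -0.2]
width: 0.0701
finger_force: 0.0
```

```bash
python3 - <<'E'
from h import *
o=robot.get_obs(); print(o['time'],o['tool_pos'],o['ee_rot'],o['width'])
p=o['tool_pos'];q=np.array([.429,-.340,.225]); n=7; y=.173+np.pi/2
legs(pose(p+[0,0,.03],.169),*[pose(p+[0,0,.03]+(q-p-[0,0,.03])*k/n,.169) for k in range(1,n+1)],pose(q,.9),pose(q,y),pose([.429,-.340,.134],y))
T=cv2.convertScaleAbs(robot.snapshot("top")[:,:,::-1],alpha=1.6); S=robot.snapshot("scene")[:,:,::-1]
cv2.imwrite("pics/f.png",np.hstack([crop(S,280,160,80,100,4),crop(S,400,180,110,100,4)]))
E
```

```text
9.0667 [0.40436996 0.30392032 0.19173565] [-3.13820959 -0.00699815  0.16888375] 0.07014051648304656
[0.002, -0.001, -0.3] [-0.002, -0.004, -0.0]
[-0.12, 0.913, -0.005] [0.0, 0.0, 0.0]
[-0.12, 0.913, -0.005] [0.0, 0.0, 0.0]
[-0.12, 0.913, -0.005] [0.0, 0.0, 0.0]
[-0.12, 0.913, -0.005] [0.0, 0.0, 0.0]
[-0.12, 0.913, -0.005] [0.0, 0.0, 0.0]
[-0.12, 0.913, -0.005] [0.0, 0.0, 0.0]
[-0.12, 0.913, -0.005] [0.0, 0.0, 0.0]
[0.0, -0.0, -0.0] [-0.0, 0.0, -0.465]
[0.0, 0.0, 0.0] [0.0, 0.0, -0.537]
[0.0, -0.0, 0.91] [0.0, 0.0, 0.0]
```

View pics/f.png

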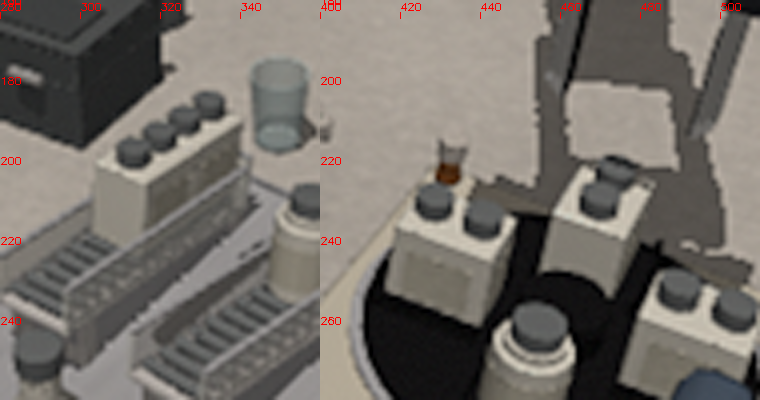

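Call:
{"fn": "servo_tool", "kwargs": {
  "plan": [
    [0, 0, -0.3, -0.002, -0.004, 0, 50],
    [0, 0, -0.3, -0.002, -0.004, 0, 50]
  ]
}}

```text
time: 9.33
tool_pos: [0.4029, 0.303, 0.2184]
ee_rot: [3.139, 0.006, 0.169]
wrist_force: [0.5, 0.5, 1.3]
width: 0.0601
finger_force: 0.0
```

Call:
{"fn": "servo_tool", "kwargs": {
  "plan": [
    [-0.05, 0.35, 0, 0, 0, 0, 50],
    [-0.1, 0.7, 0, 0, 0, 0, 50],
    [-0.12, 0.913, 0, 0, 0, 0, 50]
  ]
}}

```text
time: 9.58
tool_pos: [0.4049, 0.2084, 0.2151]
ee_rot: [3.137, 0.011, 0.169]
wrist_force: [0.6, 0.4, 0.5]
width: 0.0502
finger_force: 0.0
```

Call:
{"fn": "servo_tool", "kwargs": {
  "plan": [
    [-0.05, 0.35, 0, 0, 0, 0, 50],
    [-0.1, 0.7, 0, 0, 0, 0, 50],
    [-0.12, 0.913, 0, 0, 0, 0, 50]
  ]
}}

```text
time: 9.83
tool_pos: [0.4084, 0.1161, 0.2155]
ee_rot: [3.138, 0.011, 0.167]
wrist_force: [-0.6, 0.2, 0.4]
width: 0.0501
finger_force: 0.0
```

Call:
{"fn": "servo_tool", "kwargs": {
  "plan": [
    [-0.05, 0.35, 0, 0, 0, 0, 50],
    [-0.1, 0.7, 0, 0, 0, 0, 50],
    [-0.12, 0.913, 0, 0, 0, 0, 50]
  ]
}}

```text
time: 10.08
tool_pos: [0.4119, 0.0241, 0.2159]
ee_rot: [3.138, 0.011, 0.167]
wrist_force: [0.7, 0.7, 0.8]
width: 0.0498
finger_force: 0.0
```

Call:
{"fn": "servo_tool", "kwargs": {
  "plan": [
    [-0.05, 0.35, 0, 0, 0, 0, 50],
    [-0.1, 0.7, 0, 0, 0, 0, 50],
    [-0.12, 0.913, 0, 0, 0, 0, 50]
  ]
}}

```text
time: 10.33
tool_pos: [0.4154, -0.0679, 0.2162]
ee_rot: [3.139, 0.011, 0.167]
wrist_force: [0.6, -0.6, 0.3]
width: 0.0501
finger_force: 0.0
```

Call:
{"fn": "servo_tool", "kwargs": {
  "plan": [
    [-0.05, 0.35, 0, 0, 0, 0, 50],
    [-0.1, 0.7, 0, 0, 0, 0, 50],
    [-0.12, 0.913, 0, 0, 0, 0, 50]
  ]
}}

```text
time: 10.58
tool_pos: [0.4189, -0.16, 0.2164]
ee_rot: [3.14, 0.011, 0.167]
wrist_force: [0.3, -0.3, 0.1]
width: 0.0501
finger_force: 0.0
```

Call:
{"fn": "servo_tool", "kwargs": {
  "plan": [
    [-0.05, 0.35, 0, 0, 0, 0, 50],
    [-0.1, 0.7, 0, 0, 0, 0, 50],
    [-0.12, 0.913, 0, 0, 0, 0, 50]
  ]
}}

```text
time: 10.83
tool_pos: [0.4224, -0.252, 0.2165]
ee_rot: [3.14, 0.011, 0.167]
wrist_force: [0.4, 0.2, 0.0]
width: 0.05
finger_force: 0.0
```

Call:
{"fn": "servo_tool", "kwargs": {
  "plan": [
    [-0.05, 0.35, 0, 0, 0, 0, 50],
    [-0.1, 0.7, 0, 0, 0, 0, 50],
    [-0.12, 0.913, 0, 0, 0, 0, 50]
  ]
}}

```text
time: 11.08
tool_pos: [0.4259, -0.344, 0.2165]
ee_rot: [3.141, 0.01, 0.167]
wrist_force: [0.6, 0.1, 0.2]
width: 0.05
finger_force: 0.0
```

Call:
{"fn": "servo_tool", "kwargs": {
  "plan": [
    [0, 0, 0, 0, 0, -0.8, 50],
    [0, 0, 0, 0, 0, -0.8, 50],
    [0, 0, 0, 0, 0, -0.8, 50],
    [0, 0, 0, 0, 0, -0.8, 50],
    [0, 0, 0, 0, 0, -0.8, 50],
    [0, 0, 0, 0, 0, -0.8, 50],
    [0, 0, 0, 0, 0, -0.8, 50],
    [0, 0, 0, 0, 0, -0.8, 50],
    [0, 0, 0, 0, 0, -0.8, 50],
    [0, 0, 0, 0, 0, -0.8, 50],
    [0, 0, 0, 0, 0, -0.8, 50]
  ]
}}

```text
time: 12.0
tool_pos: [0.4264, -0.3409, 0.217]
ee_rot: [-3.132, 0.003, 1.428]
wrist_force: [0.2, -0.6, -0.3]
width: 0.0499
finger_force: 0.0
```

```bash
python3 - <<'E'
from h import *
o=robot.get_obs(); print(o['time'],o['tool_pos'],o['ee_rot'],o['width'],o['joint_positions'].round(2))
y=.173+np.pi/2
legs(pose([.429,-.340,.225],y),pose([.429,-.340,.134],y))
E
```

```text
12.0 [ 0.42642263 -0.34092298  0.21703978] [-3.13220396e+00  2.90841849e-03  1.42786972e+00] 0.04991541164405104 [-0.77  0.08  1.38 -0.01  1.68 -0.63]
[0.013, 0.023, -0.08] [-0.006, 0.001, -0.201]
[0.0, -0.0, 0.91] [0.0, 0.0, 0.0]
```

Call:
{"fn": "servo_tool", "kwargs": {
  "plan": [
    [0.013, 0.023, 0, -0.006, 0.001, -0.201, 50],
    [0.013, 0.023, 0, -0.006, 0.001, -0.201, 50],
    [0.013, 0.023, 0, -0.006, 0.001, -0.201, 50],
    [0.013, 0.023, 0.3, -0.006, 0.001, -0.201, 50],
    [0.013, 0.023, 0.6, -0.006, 0.001, -0.201, 50],
    [0.013, 0.023, 0.8, -0.006, 0.001, -0.201, 50],
    [0.013, 0.023, 0.87, -0.006, 0.001, -0.201, 50],
    [0.013, 0.023, 0.87, -0.006, 0.001, -0.201, 50]
  ]
}}

```text
time: 12.67
tool_pos: [0.4273, -0.3394, 0.129]
ee_rot: [-3.139, -0.003, 1.739]
wrist_force: [-0.6, -0.3, 0.2]
width: 0.0503
finger_force: 0.0
```

Call:
{"fn": "servo_tool", "kwargs": {
  "plan": [
    [0, 0, 0, 0, 0, 0, 24],
    [0, 0, 0, 0, 0, 0, 24],
    [0, 0, 0, 0, 0, 0, 24],
    [0, 0, 0, 0, 0, 0, 24],
    [0, 0, 0, 0, 0, 0, 16],
    [0, 0, 0, 0, 0, 0, 16]
  ]
}}

```text
time: 13.17
tool_pos: [0.4291, -0.3411, 0.1337]
ee_rot: [3.139, 0.004, 1.741]
wrist_force: [0.7, 0.3, -0.4]
width: 0.0169
finger_force: 0.0
```

Call:
{"fn": "servo_tool", "kwargs": {
  "plan": [
    [0, 0, 0.02, 0, 0, 0, 5],
    [0, 0, 0.02, 0, 0, 0, 5],
    [0, 0, 0.02, 0, 0, 0, 5],
    [0, 0, 0.02, 0, 0, 0, 5]
  ]
}}

```text
time: 13.5
tool_pos: [0.4278, -0.3416, 0.1316]
ee_rot: [-3.141, 0.004, 1.741]
wrist_force: [-4.5, -1.3, 4.7]
width: 0.011
finger_force: 30.0
```

```bash
cat >> h.py <<'E'
def arc(ths,th0,p0,tilt=0,yaw=.173):
    # bar path relative to bar at th0 located at p0; tool yaw=yaw+pi/2; tilt = fraction of lid turn the tool follows
    f=lambda t:np.array([-.088*np.cos(t)+.076*np.sin(t),.088*np.sin(t)+.076*np.cos(t)])
    out=[]
    for t in ths:
        d=f(t)-f(th0); out.append(np.array(p0)+[d[0]*np.cos(yaw),d[0]*np.sin(yaw),d[1]])
    return out
E
python3 - <<'E'
from h import *
o=robot.get_obs(); print(o['tool_pos'],o['ee_rot'],o['width'],o['finger_force'],o['wrist_force'])
R=Ro.from_euler('xyz',o['ee_rot'])
P=arc(np.linspace(0,1.85,13),0,o['tool_pos'])
for p in P: print(((R.inv().apply(p-o['tool_pos']))/.1).round(2), p.round(3))
E
```

```text
[ 0.42780378 -0.34156119  0.13161417] [-3.14141624  0.00404398  1.74074667] 0.011038409146380719 30.004674196243286 [-4.53367874 -1.29096914  4.68390581]
[0. 0. 0.] [ 0.428 -0.342  0.132]
[-0.    0.13 -0.13] [ 0.44  -0.339  0.144]
[-0.    0.27 -0.23] [ 0.455 -0.337  0.155]
[ 0.    0.43 -0.31] [ 0.47  -0.334  0.163]
[ 0.    0.6  -0.37] [ 0.487 -0.331  0.169]
[ 0.    0.78 -0.4 ] [ 0.504 -0.328  0.171]
[ 0.    0.96 -0.4 ] [ 0.522 -0.325  0.172]
[ 0.    1.13 -0.37] [ 0.54  -0.322  0.169]
[ 0.    1.31 -0.32] [ 0.556 -0.319  0.164]
[ 0.    1.47 -0.24] [ 0.572 -0.316  0.156]
[ 0.    1.61 -0.14] [ 0.587 -0.314  0.146]
[ 0.01  1.74 -0.02] [ 0.6   -0.312  0.133]
[0.01 1.85 0.12] [ 0.61  -0.31   0.119]
```

Call:
{"fn": "servo_tool", "kwargs": {
  "plan": [
    [0, 0.06, -0.07, 0, 0, 0, 5],
    [0, 0.13, -0.13, 0, 0, 0, 5],
    [0, 0.2, -0.18, 0, 0, 0, 5],
    [0, 0.27, -0.23, 0, 0, 0, 5],
    [0, 0.27, -0.23, 0, 0, 0, 5]
  ]
}}

```text
time: 13.92
tool_pos: [0.4538, -0.3369, 0.1556]
ee_rot: [-3.139, 0.004, 1.741]
wrist_force: [-7.9, -0.3, 9.7]
width: 0.0108
finger_force: 30.0
```

Call:
{"fn": "servo_tool", "kwargs": {
  "plan": [
    [0, 0.08, -0.04, 0, 0, 0, 5],
    [0, 0.16, -0.08, 0, 0, 0, 5],
    [0, 0.24, -0.11, 0, 0, 0, 5],
    [0, 0.33, -0.14, 0, 0, 0, 5],
    [0, 0.42, -0.16, 0, 0, 0, 5],
    [0, 0.51, -0.17, 0, 0, 0, 5],
    [0, 0.51, -0.17, 0, 0, 0, 5]
  ]
}}

```text
time: 14.5
tool_pos: [0.5067, -0.3281, 0.1723]
ee_rot: [3.138, 0.005, 1.742]
wrist_force: [-1.3, -1.9, 6.1]
width: 0.0111
finger_force: 30.0
```

```bash
python3 - <<'E'
from h import *
o=robot.get_obs(); print(o['tool_pos'],o['width'],o['finger_force'],o['wrist_force'],o['wrist_torque'])
S=robot.snapshot("scene")[:,:,::-1]
print(robot.find_in("lid_handle","scene")[:2],robot.find_in("case","scene")[:2])
E
```

```text
[ 0.50666021 -0.32806687  0.1722715 ] 0.011069950008663555 30.010307729244232 [-1.27440522 -1.91188789  6.14055885] [-0.30875464  0.29195364  0.10531489]
[{'extent': [272.9, 153.7, 82.9, 58.5], 'conf': 0.69}] [{'extent': [275.8, 162.0, 87.9, 73.8], 'conf': 0.85}, {'extent': [359.4, 220.5, 20.5, 29.0], 'conf': 0.72}]
```

Call:
{"fn": "servo_tool", "kwargs": {
  "plan": [
    [0, 0.09, 0, 0, 0, 0, 5],
    [0, 0.18, 0, 0, 0, 0, 5],
    [0, 0.27, 0.01, 0, 0, 0, 5],
    [0, 0.35, 0.03, 0, 0, 0, 5],
    [0, 0.44, 0.05, 0, 0, 0, 5],
    [0, 0.53, 0.08, 0, 0, 0, 5],
    [0, 0.61, 0.12, 0, 0, 0, 5],
    [0, 0.69, 0.16, 0, 0, 0, 5],
    [0, 0.69, 0.16, 0, 0, 0, 5]
  ]
}}

```text
time: 15.4
tool_pos: [0.576, -0.3154, 0.1534]
ee_rot: [3.137, 0.003, 1.742]
wrist_force: [2.5, -2.7, -0.3]
width: 0.0107
finger_force: 30.0
```

Call:
{"fn": "servo_tool", "kwargs": {
  "plan": [
    [0, 0.07, 0.05, 0, 0, 0, 5],
    [0, 0.14, 0.1, 0, 0, 0, 5],
    [0, 0.21, 0.16, 0, 0, 0, 5],
    [0, 0.27, 0.22, 0, 0, 0, 5],
    [0, 0.32, 0.28, 0, 0, 0, 5],
    [0, 0.36, 0.33, 0, 0, 0, 5],
    [0, 0.36, 0.33, 0, 0, 0, 5]
  ]
}}

```text
time: 15.98
tool_pos: [0.6099, -0.3094, 0.1199]
ee_rot: [3.14, 0.002, 1.742]
wrist_force: [-0.2, -2.9, -2.5]
width: 0.0112
finger_force: 30.0
```

```bash
python3 - <<'E'
from h import *
o=robot.get_obs(); print(o['tool_pos'],o['width'],o['finger_force'],o['wrist_force'],o['wrist_torque'],o['joint_positions'].round(2))
T=cv2.convertScaleAbs(robot.snapshot("top")[:,:,::-1],alpha=1.6); S=robot.snapshot("scene")[:,:,::-1]
cv2.imwrite("pics/g.png",np.hstack([crop(T,360,180,110,110,3),crop(S,230,110,130,110,3)]))
E
```

```text
[ 0.60986163 -0.30935736  0.11991459] 0.011231867636807754 29.994124174118042 [-0.18848129 -2.885665   -2.49907967] [-0.66696414  0.06560876  0.06105201] [-0.55  0.42  1.17 -0.    1.55 -0.72]
```

Call:
{"fn": "servo_tool", "kwargs": {
  "plan": [
    [0, 0, 0, 0, 0, 0, 24],
    [0, 0, 0, 0, 0, 0, 24],
    [0, 0, 0, 0, 0, 0, 24],
    [0, 0, -0.2, 0, 0, 0, 24],
    [0, 0, -0.5, 0, 0, 0, 24],
    [0, 0, -0.9, 0, 0, 0, 24],
    [0, 0, -1, 0, 0, 0, 24],
    [0, 0, -1, 0, 0, 0, 24]
  ]
}}

```text
time: 16.75
tool_pos: [0.611, -0.3102, 0.2292]
ee_rot: [3.13, 0.01, 1.742]
wrist_force: [-0.9, 0.4, 0.4]
width: 0.0237
finger_force: 0.0
```

Call:
{"fn": "servo_tool", "kwargs": {
  "plan": [
    [0.4, 0, -0.1, 0, 0, 0, 70],
    [0.8, 0, -0.2, 0, 0, 0, 70],
    [1, 0, -0.3, 0, 0, 0, 70]
  ]
}}

```text
time: 17.0
tool_pos: [0.5908, -0.207, 0.2499]
ee_rot: [-3.141, -0.002, 1.743]
wrist_force: [0.1, 0.4, 1.0]
width: 0.041
finger_force: 0.0
```

Call:
{"fn": "servo_tool", "kwargs": {
  "plan": [
    [0.4, 0, 0, 0, 0, 0.08, 70],
    [0.8, 0, 0, 0, 0, 0.16, 70],
    [1, 0, 0, 0, 0, 0.24, 70],
    [1, 0, 0, 0, 0, 0.32, 70],
    [1, 0, 0, 0, 0, 0.4, 70],
    [1, 0, 0, 0, 0, 0.48, 70],
    [1, 0, 0, 0, 0, 0.56, 70],
    [1, 0, 0, 0, 0, 0.64, 70],
    [1, 0, 0, 0, 0, 0.72, 70],
    [1, 0, 0, 0, 0, 0.8, 70],
    [1, 0, 0, 0, 0, 0.88, 70],
    [1, 0, 0, 0, 0, 0.96, 70]
  ]
}}

```text
time: 18.0
tool_pos: [0.5743, -0.1118, 0.2493]
ee_rot: [3.141, 0.001, 0.235]
wrist_force: [-0.5, 0.1, 0.4]
width: 0.0701
finger_force: 0.0
```

```bash
python3 - <<'E'
from h import *
o=robot.get_obs(); print(o['time'],o['tool_pos'],o['ee_rot'],o['joint_positions'].round(2))
T=cv2.convertScaleAbs(robot.snapshot("top")[:,:,::-1],alpha=1.6); S=robot.snapshot("scene")[:,:,::-1]
for c in("top","scene"):
  for t in("cart_new","bottle_new","lid_handle"): print(c,t,[(round(d['conf'],2),np.round(d['extent'],1).tolist()) for d in robot.find_in(t,c)])
a=np.hstack([crop(T,365,190,100,75,4),crop(S,225,90,100,75,4)]); b=np.hstack([crop(T,285,150,100,75,4),crop(S,270,170,100,75,4)])
cv2.imwrite("pics/h.png",np.vstack([a,b]))
E
```

```text
18.0 [ 0.5742807  -0.11182046  0.24929378] [3.14098380e+00 9.05457018e-04 2.35409977e-01] [-0.29  0.16  1.23 -0.    1.75  1.05]
top cart_new [(0.89, [429.0, 228.7, 21.3, 24.5])]
top bottle_new [(0.76, [399.3, 237.5, 13.4, 16.4])]
top lid_handle [(0.7, [421.0, 200.9, 85.4, 42.7])]
scene cart_new [(0.7, [330.3, 194.4, 21.8, 24.1]), (0.67, [271.9, 167.1, 100.7, 66.0])]
scene bottle_new [(0.57, [295.9, 168.6, 3.1, 2.1])]
scene lid_handle [(0.62, [257.0, 161.3, 80.6, 59.2]), (0.48, [433.2, 221.9, 10.9, 13.5]), (0.47, [453.0, 290.2, 160.3, 132.2])]
```

View pics/h.png

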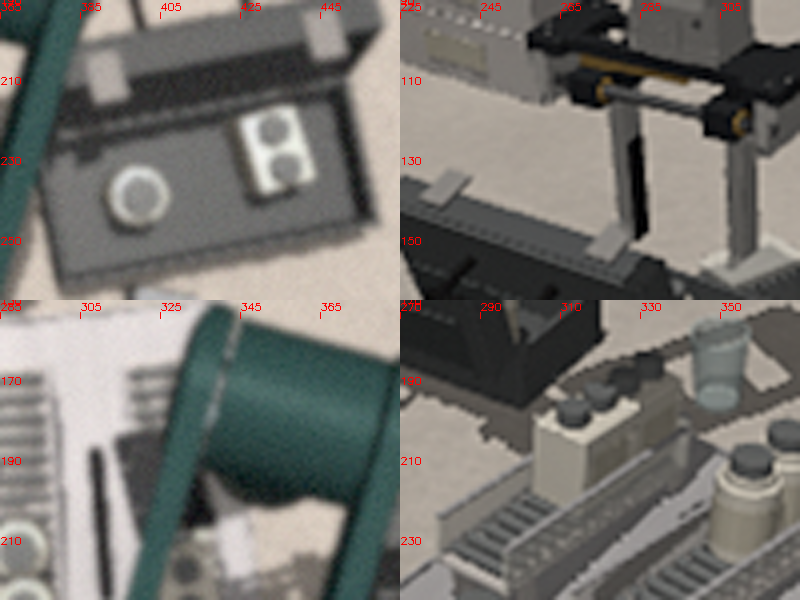

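Lid fully open; the new cartridge's caps are at top (433,222) and (436.5,232), with the bottle at (399,238) and the right wall near u=450.

```bash
python3 - <<'E'
from h import *
C=back("top",np.array([[433.5,222.5],[436.75,232]])-.375,.080); c=C.mean(0); d=C[0]-C[1]; yw=np.arctan2(d[1],d[0]); print(C.round(4),c,yw,np.linalg.norm(d))
cc=np.array([.4585,-.336]);y=.173;e=np.array([[np.cos(y),np.sin(y)],[-np.sin(y),np.cos(y)]])
print("in case frame",e@(c[:2]-cc))
b=back("top",[[399.3,238.]],.079)[0]; print("bottle",e@(b[:2]-cc))
K,R,t=cam("top")
o=robot.get_obs(); p=o['tool_pos']; q=np.array([c[0],c[1],.18]); n=3; z0=p[2]
legs(pose(p,.18),*[pose(np.r_[(p+(q-p)*k/n)[:2],z0],.18) for k in range(1,n+1)],pose([c[0],c[1],.15],.18),pose([c[0],c[1],.047],.18))
E
```

```text
[[ 0.4978 -0.3824  0.08  ]
 [ 0.4688 -0.3914  0.08  ]] [ 0.48330371 -0.38687594  0.08      ] 0.3009849695959649 0.030335333710624017
in case frame [ 0.01567576 -0.05438617]
bottle [0.00257721 0.05842414]
[0.0, 0.0, 0.0] [0.002, -0.001, 0.04]
[-0.464, 0.846, 0.0] [0.0, 0.0, 0.0]
[-0.464, 0.846, 0.0] [0.0, 0.0, 0.0]
[-0.464, 0.846, 0.0] [0.0, 0.0, 0.0]
[-0.0, -0.0, 1.013] [0.0, 0.0, 0.0]
[-0.0, -0.0, 1.03] [0.0, 0.0, 0.0]
```

Call:
{"fn": "servo_tool", "kwargs": {
  "plan": [
    [-0.15, 0.3, 0, 0, 0, -0.03, 70],
    [-0.3, 0.6, 0, 0, 0, -0.03, 70],
    [-0.51, 0.818, 0, 0, 0, -0.03, 70],
    [-0.51, 0.818, 0, 0, 0, -0.03, 70]
  ]
}}

```text
time: 18.73
tool_pos: [0.543, -0.2084, 0.2517]
ee_rot: [3.137, 0.001, 0.284]
wrist_force: [1.1, -0.5, 0.1]
width: 0.0699
finger_force: 0.0
```

```bash
python3 - <<'E'
from h import *
o=robot.get_obs(); p=o['tool_pos']; q=np.array([.4833,-.3869,.249]);print(p,o['ee_rot'])
legs(pose(p+(q-p)/2,.295),pose(q,.295),pose([.4833,-.3869,.15],.295),pose([.4833,-.3869,.049],.295))
E
```

```text
[ 0.54301915 -0.20841113  0.25167543] [3.13662610e+00 5.65198983e-04 2.83522931e-01]
[-0.536, 0.773, 0.018] [0.003, 0.0, -0.007]
[-0.545, 0.767, 0.013] [0.0, 0.0, 0.0]
[0.0, -0.0, 0.99] [0.0, 0.0, 0.0]
[0.0, -0.0, 1.01] [0.0, 0.0, 0.0]
```

Call:
{"fn": "servo_tool", "kwargs": {
  "plan": [
    [-0.2, 0.3, 0, 0.002, 0, -0.007, 70],
    [-0.4, 0.6, 0, 0.002, 0, -0.007, 70],
    [-0.536, 0.773, 0, 0.002, 0, -0.007, 70]
  ]
}}

```text
time: 18.98
tool_pos: [0.515, -0.2954, 0.2518]
ee_rot: [3.141, -0.001, 0.299]
wrist_force: [-0.1, 0.6, -0.0]
width: 0.0701
finger_force: 0.0
```

Call:
{"fn": "servo_tool", "kwargs": {
  "plan": [
    [-0.2, 0.3, 0, 0, 0, 0, 70],
    [-0.4, 0.6, 0, 0, 0, 0, 70],
    [-0.545, 0.767, 0.01, 0, 0, 0, 70],
    [-0.545, 0.767, 0.3, 0, 0, 0, 70],
    [-0.545, 0.767, 0.6, 0, 0, 0, 70],
    [-0.545, 0.767, 0.9, 0, 0, 0, 70],
    [-0.545, 0.767, 0.9, 0, 0, 0, 70]
  ]
}}

```text
time: 19.57
tool_pos: [0.4836, -0.3796, 0.1539]
ee_rot: [-3.129, 0.005, 0.3]
wrist_force: [-1.1, -0.2, -1.4]
width: 0.0703
finger_force: 0.0
```

```bash
python3 - <<'E'
from h import *
o=robot.get_obs(); print(o['tool_pos'],o['ee_rot'],o['wrist_force'],o['time'])
legs(pose([.4833,-.3869,.15],.295),pose([.4833,-.3869,.049],.295))
E
```

```text
[ 0.48355087 -0.37963547  0.15386052] [-3.1289704   0.00494293  0.29997377] [-1.13485829 -0.19350862 -1.44158934] 19.5667
[-0.024, 0.069, 0.038] [-0.008, 0.003, 0.003]
[0.0, -0.0, 1.01] [0.0, 0.0, 0.0]
```

Call:
{"fn": "servo_tool", "kwargs": {
  "plan": [
    [0, 0, 0, 0, 0, 0, 70],
    [0, 0, 0, 0, 0, 0, 70]
  ]
}}

```text
time: 19.73
tool_pos: [0.4872, -0.3829, 0.1638]
ee_rot: [3.139, -0.003, 0.3]
wrist_force: [0.8, -0.3, 1.3]
width: 0.0704
finger_force: 0.0
```

```bash
python3 - <<'E'
from h import *
o=robot.get_obs(); print(o['tool_pos'],o['ee_rot'],o['wrist_force'],o['time'])
legs(pose([.4833,-.3869,.15],.295),pose([.4833,-.3869,.049],.295))
E
```

```text
[ 0.48724843 -0.38287461  0.16384453] [ 3.13947586e+00 -3.08007393e-03  3.00288341e-01] [ 0.79571093 -0.27500537  1.27106564] 19.7333
[-0.05, 0.026, 0.138] [0.001, -0.002, 0.003]
[0.0, -0.0, 1.01] [0.0, 0.0, 0.0]
```

Call:
{"fn": "servo_tool", "kwargs": {
  "plan": [
    [-0.05, 0.026, 0.1, 0.001, -0.002, 0, 70],
    [-0.05, 0.026, 0.3, 0.001, -0.002, 0, 70],
    [-0.05, 0.026, 0.5, 0.001, -0.002, 0, 70],
    [-0.05, 0.026, 0.65, 0.001, -0.002, 0, 70],
    [-0.05, 0.026, 0.8, 0.001, -0.002, 0, 70],
    [-0.05, 0.026, 0.9, 0.001, -0.002, 0, 70],
    [-0.05, 0.026, 0.95, 0.001, -0.002, 0, 70],
    [-0.05, 0.026, 0.95, 0.001, -0.002, 0, 70]
  ]
}}

```text
time: 20.4
tool_pos: [0.4823, -0.3866, 0.0665]
ee_rot: [-3.139, 0.002, 0.3]
wrist_force: [0.1, 0.5, -0.5]
width: 0.07
finger_force: 0.0
```

Call:
{"fn": "servo_tool", "kwargs": {
  "plan": [
    [0, 0, 0.08, 0, 0, 0, 70],
    [0, 0, 0.15, 0, 0, 0, 70],
    [0, 0, 0.19, 0, 0, 0, 70],
    [0, 0, 0.2, 0, 0, 0, 70],
    [0, 0, 0.2, 0, 0, 0, 70]
  ]
}}

```text
time: 20.82
tool_pos: [0.4822, -0.3864, 0.0464]
ee_rot: [-3.139, 0.002, 0.299]
wrist_force: [0.5, -0.6, 0.4]
width: 0.0703
finger_force: 0.0
```

Call:
{"fn": "servo_tool", "kwargs": {
  "plan": [
    [0, 0, 0, 0, 0, 0, 50],
    [0, 0, 0, 0, 0, 0, 50],
    [0, 0, 0, 0, 0, 0, 46],
    [0, 0, 0, 0, 0, 0, 46],
    [0, 0, 0, 0, 0, 0, 35],
    [0, 0, 0, 0, 0, 0, 35],
    [0, 0, 0, 0, 0, 0, 35],
    [0, 0, 0, 0, 0, 0, 35]
  ]
}}

```text
time: 21.48
tool_pos: [0.4825, -0.3867, 0.0472]
ee_rot: [-3.141, 0.001, 0.299]
wrist_force: [-0.8, 0.2, 0.2]
width: 0.044
finger_force: 29.8
```

Call:
{"fn": "servo_tool", "kwargs": {
  "plan": [
    [0, 0, -0.1, 0, 0, 0, 35],
    [0, 0, -0.3, 0, 0, 0, 35],
    [0, 0, -0.6, 0, 0, 0, 35],
    [0, 0, -0.85, 0, 0, 0, 35],
    [0, 0, -1, 0, 0, 0, 35],
    [0, 0, -1, 0, 0, 0, 35]
  ]
}}

```text
time: 21.98
tool_pos: [0.4842, -0.3882, 0.1521]
ee_rot: [3.136, -0.003, 0.299]
wrist_force: [0.0, -1.3, -0.8]
width: 0.044
finger_force: 29.8
```

```bash
python3 - <<'E'
from h import *
o=robot.get_obs(); p=o['tool_pos'];print(p,o['ee_rot'],o['wrist_force'],o['width'],o['time'])
m=p+np.array([-.17*.2,.985*.2,.045]); a=-.1396; q=lanep(.158,.041+.10)
R=Ro.from_euler('xyz',o['ee_rot'])
legs(*[(p+(m-p)*k/2,R) for k in(1,2)],pose(m,.155,a),*[pose(m+(q-m)*k/3,.155,a) for k in(1,2,3)],pose(lanep(.158,.041),.155,a)); print(m,q)
E
```

```text
[ 0.48419989 -0.38816978  0.15212349] [ 3.13591091e+00 -2.58166296e-03  2.99450547e-01] [ 1.86959015e-04 -1.25497073e+00 -7.59465385e-01] 0.044004194691061135 21.9833
[0.129, -0.99, -0.23] [0.0, 0.0, 0.0]
[0.129, -0.99, -0.23] [0.0, 0.0, 0.0]
[0.0, 0.0, 0.0] [-0.003, 0.087, 0.092]
[0.608, -0.358, 0.103] [0.0, 0.0, 0.0]
[0.608, -0.358, 0.103] [0.0, 0.0, 0.0]
[0.608, -0.358, 0.103] [0.0, 0.0, 0.0]
[0.0, -0.0, 1.0] [0.0, 0.0, 0.0]
[ 0.45019989 -0.19116978  0.19712349] [ 0.6161997 -0.0564733  0.1918259]
```

Call:
{"fn": "servo_tool", "kwargs": {
  "plan": [
    [0.03, -0.2, -0.15, 0, 0, 0, 35],
    [0.07, -0.55, -0.23, 0, 0, 0, 35],
    [0.129, -0.99, -0.23, 0, 0, 0, 35]
  ]
}}

```text
time: 22.23
tool_pos: [0.466, -0.2916, 0.1701]
ee_rot: [-3.141, 0.001, 0.297]
wrist_force: [0.8, 0.3, -1.2]
width: 0.0436
finger_force: 29.8
```

Call:
{"fn": "servo_tool", "kwargs": {
  "plan": [
    [0.05, -0.4, -0.1, 0, 0, 0, 35],
    [0.1, -0.7, -0.2, 0, 0, 0, 35],
    [0.129, -0.9, -0.23, 0, 0, 0, 35],
    [0.129, -0.99, -0.23, 0, 0, 0, 35],
    [0.129, -0.99, -0.23, -0.003, 0.087, 0.092, 35],
    [0.129, -0.99, -0.23, -0.003, 0.087, 0.092, 35],
    [0.129, -0.99, -0.23, -0.003, 0.087, 0.092, 35]
  ]
}}

```text
time: 22.82
tool_pos: [0.4474, -0.1928, 0.1915]
ee_rot: [-3.134, -0.133, 0.151]
wrist_force: [-0.2, -0.8, -2.9]
width: 0.0437
finger_force: 29.8
```

Call:
{"fn": "servo_tool", "kwargs": {
  "plan": [
    [0.2, -0.12, 0.03, 0, 0, 0, 35],
    [0.4, -0.24, 0.07, 0, 0, 0, 35],
    [0.608, -0.358, 0.1, 0, 0, 0, 35]
  ]
}}

```text
time: 23.07
tool_pos: [0.5046, -0.1481, 0.1902]
ee_rot: [-3.134, -0.131, 0.153]
wrist_force: [0.2, -0.5, -1.7]
width: 0.044
finger_force: 29.8
```

Call:
{"fn": "servo_tool", "kwargs": {
  "plan": [
    [0.25, -0.15, 0.03, 0, 0, 0, 35],
    [0.45, -0.26, 0.07, 0, 0, 0, 35],
    [0.57, -0.34, 0.1, 0, 0, 0, 35],
    [0.608, -0.358, 0.1, 0, 0, 0, 35],
    [0.608, -0.358, 0.1, 0, 0, 0, 35],
    [0.608, -0.358, 0.1, 0, 0, 0, 35]
  ]
}}

```text
time: 23.57
tool_pos: [0.5594, -0.1036, 0.1894]
ee_rot: [-3.135, -0.132, 0.154]
wrist_force: [-0.7, -0.1, -2.2]
width: 0.0439
finger_force: 29.8
```

```bash
python3 - <<'E'
from h import *
o=robot.get_obs(); p=o['tool_pos'];print(p,o['ee_rot'],o['wrist_force'],o['width'],o['time'])
a=-.1396
legs(pose(lanep(.158,.041+.10),.155,a),pose(lanep(.158,.041),.155,a))
S=robot.snapshot("scene"); print([(round(d['conf'],2),np.round(d['extent'],1).tolist()) for d in robot.find_in("cart_front","scene")])
print(proj("scene",[lanep(.06,.037)]))
E
```

```text
[ 0.55936835 -0.10355564  0.18942563] [-3.13522429 -0.1324395   0.15409428] [-0.68163327 -0.14912411 -2.23460529] 0.04385638159442172 23.5667
[0.631, -0.378, 0.062] [-0.004, 0.005, -0.001]
[0.0, -0.0, 1.0] [0.0, 0.0, 0.0]
[(0.63, [469.4, 236.2, 28.1, 37.9])]
[[320.97015064 200.92092732]]
```

Call:
{"fn": "servo_tool", "kwargs": {
  "plan": [
    [0.2, -0.12, 0.02, -0.004, 0.005, 0, 35],
    [0.4, -0.24, 0.04, -0.004, 0.005, 0, 35],
    [0.55, -0.33, 0.06, -0.004, 0.005, 0, 35],
    [0.62, -0.37, 0.06, -0.004, 0.005, 0, 35],
    [0.631, -0.378, 0.06, -0.004, 0.005, 0, 35],
    [0.631, -0.378, 0.06, -0.004, 0.005, 0, 35],
    [0.631, -0.378, 0.06, -0.004, 0.005, 0, 35]
  ]
}}

```text
time: 24.25
tool_pos: [0.616, -0.0567, 0.193]
ee_rot: [3.141, -0.142, 0.153]
wrist_force: [-0.2, 0.2, -2.0]
width: 0.0438
finger_force: 29.8
```

```bash
python3 - <<'E'
from h import *
o=robot.get_obs(); p=o['tool_pos'];print(p,o['ee_rot'],o['wrist_force'],o['width'],o['time'])
a=-.1396
legs(pose(lanep(.158,.041+.10),.155,a),pose(lanep(.158,.041),.155,a))
S=robot.snapshot("scene")[:,:,::-1]; S=cv2.convertScaleAbs(S,alpha=1.2)
cv2.imwrite("pics/i.png",crop(S,260,130,120,120,5))
E
```

```text
[ 0.61599016 -0.05667693  0.19295105] [ 3.141452   -0.141822    0.15322547] [-0.15436127  0.21020176 -1.99908276] 0.043767720732262164 24.25
[0.001, -0.002, 0.011] [0.0, -0.001, -0.001]
[0.0, -0.0, 1.0] [0.0, 0.0, 0.0]
```

View pics/i.png

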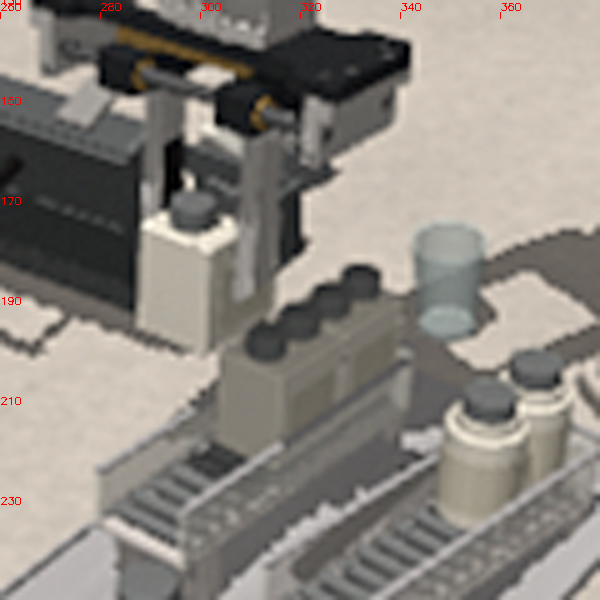

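The new cartridge hangs above the lane behind the two others, which stand at the stop at (312,205). I will lower it now.

Call:
{"fn": "servo_tool", "kwargs": {
  "plan": [
    [0, 0, 0.1, 0, 0, 0, 35],
    [0, 0, 0.3, 0, 0, 0, 35],
    [0, 0, 0.5, 0, 0, 0, 35],
    [0, 0, 0.7, 0, 0, 0, 35],
    [0, 0, 0.85, 0, 0, 0, 35],
    [0, 0, 0.92, 0, 0, 0, 35],
    [0, 0, 0.95, 0, 0, 0, 35],
    [0, 0, 0.95, 0, 0, 0, 35],
    [0, 0, 0.95, 0, 0, 0, 35]
  ]
}}

```text
time: 25.05
tool_pos: [0.6305, -0.0539, 0.0999]
ee_rot: [3.141, -0.144, 0.154]
wrist_force: [-0.2, 0.3, -1.5]
width: 0.0438
finger_force: 29.8
```

Call:
{"fn": "servo_tool", "kwargs": {
  "plan": [
    [0, 0, 0.01, 0, 0, 0, 35],
    [0, 0, 0.02, 0, 0, 0, 35],
    [0, 0, 0.03, 0, 0, 0, 35],
    [0, 0, 0.03, 0, 0, 0, 35],
    [0, 0, 0.03, 0, 0, 0, 35]
  ]
}}

```text
time: 25.47
tool_pos: [0.6305, -0.0536, 0.0961]
ee_rot: [-3.141, -0.143, 0.154]
wrist_force: [-0.6, 0.3, -3.3]
width: 0.0439
finger_force: 29.8
```

Call:
{"fn": "servo_tool", "kwargs": {
  "plan": [
    [0, 0, 0.01, 0, 0, 0, 35],
    [0, 0, 0.01, 0, 0, 0, 35],
    [0, 0, 0.01, 0, 0, 0, 35]
  ]
}}

```text
time: 25.72
tool_pos: [0.6306, -0.0535, 0.0948]
ee_rot: [-3.141, -0.142, 0.154]
wrist_force: [-0.4, 0.1, -2.6]
width: 0.0437
finger_force: 29.8
```

Call:
{"fn": "servo_tool", "kwargs": {
  "plan": [
    [0, 0, 0.01, 0, 0, 0, 35],
    [0, 0, 0.01, 0, 0, 0, 35],
    [0, 0, 0.01, 0, 0, 0, 35]
  ]
}}

```text
time: 25.97
tool_pos: [0.6307, -0.0535, 0.0938]
ee_rot: [-3.141, -0.142, 0.154]
wrist_force: [-0.1, -0.1, -2.8]
width: 0.0442
finger_force: 29.8
```

Call:
{"fn": "servo_tool", "kwargs": {
  "plan": [
    [0, 0, 0.01, 0, 0, 0, 35],
    [0, 0, 0.01, 0, 0, 0, 35],
    [0, 0, 0.01, 0, 0, 0, 35]
  ]
}}

```text
time: 26.22
tool_pos: [0.6311, -0.0535, 0.0933]
ee_rot: [-3.141, -0.143, 0.154]
wrist_force: [-1.1, 0.1, -0.4]
width: 0.0437
finger_force: 29.8
```

Call:
{"fn": "servo_tool", "kwargs": {
  "plan": [
    [0, 0, 0.01, 0, 0, 0, 35],
    [0, 0, 0.01, 0, 0, 0, 35],
    [0, 0, 0.01, 0, 0, 0, 35]
  ]
}}

```text
time: 26.47
tool_pos: [0.6317, -0.0534, 0.0933]
ee_rot: [3.142, -0.145, 0.154]
wrist_force: [-0.4, 1.5, 4.3]
width: 0.0439
finger_force: 29.9
```

Call:
{"fn": "servo_tool", "kwargs": {
  "plan": [
    [0, 0, 0, 0, 0, 0, 60],
    [0, 0, 0, 0, 0, 0, 70],
    [0, 0, 0, 0, 0, 0, 70],
    [0, 0, 0, 0, 0, 0, 70],
    [0, 0, 0, 0, 0, 0, 70],
    [0, 0, -0.2, 0, 0, 0, 70],
    [0, 0, -0.5, 0, 0, 0, 70],
    [0, 0, -0.8, 0, 0, 0, 70],
    [0, 0, -1, 0, 0, 0, 70],
    [0, 0, -1, 0, 0, 0, 70]
  ]
}}

```text
time: 27.3
tool_pos: [0.6195, -0.0563, 0.1977]
ee_rot: [3.138, -0.153, 0.154]
wrist_force: [1.4, -1.0, 1.1]
width: 0.0699
finger_force: 0.0
```

Call:
{"fn": "servo_tool", "kwargs": {
  "plan": [
    [0, 0.3, -0.2, 0, 0, 0, 70],
    [0, 0.6, -0.3, 0, 0, 0, 70],
    [0, 0.9, -0.3, 0, 0, 0, 70],
    [0, 1, -0.3, 0, 0, 0, 70]
  ]
}}

```text
time: 27.63
tool_pos: [0.6283, -0.159, 0.2197]
ee_rot: [3.14, -0.142, 0.151]
wrist_force: [-0.4, 0.3, 0.1]
width: 0.0698
finger_force: 0.0
```

Call:
{"fn": "servo_tool", "kwargs": {
  "plan": [
    [0, 0.3, 0, 0, 0, 0, 70],
    [0, 0.6, 0, 0, 0, 0, 70],
    [0, 0.9, 0, 0, 0, 0, 70],
    [0, 1, 0, 0, 0, 0, 70],
    [0, 1, 0, 0, 0, 0, 70]
  ]
}}

```text
time: 28.05
tool_pos: [0.6429, -0.2559, 0.2177]
ee_rot: [-3.139, -0.139, 0.151]
wrist_force: [-0.3, 0.0, -0.7]
width: 0.0696
finger_force: 0.0
```

```bash
python3 - <<'E'
from h import *
o=robot.get_obs(); print(o['tool_pos'],o['wrist_force'],o['time'])
S=cv2.cvtColor(robot.snapshot("scene"),cv2.COLOR_RGB2GRAY); T=cv2.cvtColor(robot.snapshot("top"),cv2.COLOR_RGB2GRAY)
S0=cv2.imread("pics/scene0.png",0);T0=cv2.imread("pics/top0.png",0)
# compare 3 lane cartridges to initial picture (same arrangement expected)
for n,A,B,(u,v,w,h) in [("scene",S0,S,(290,182,45,45)),("top",T0,T,(318,168,22,66)),("bottles",T0,T,(282,205,20,38))]:
    t=A[v:v+h,u:u+w]; r=cv2.matchTemplate(B[v-10:v+h+10,u-10:u+w+10],t,cv2.TM_CCOEFF_NORMED); _,m,_,l=cv2.minMaxLoc(r); print(n,round(m,3),l[0]-10,l[1]-10, "at0",r[10,10].round(3))
# columns of cap profile along lane in top image
for h_ in (.073,):
    P=proj("top",[lanep(s,h_) for s in np.arange(0,.215,.005)]); print([int(T[int(round(v)),int(round(u))]) for u,v in P]); print([int(T0[int(round(v)),int(round(u))]) for u,v in P])
E
```

```text
[ 0.64293415 -0.25588462  0.21773776] [-0.31937961  0.01947136 -0.68146551] 28.05
scene 0.845 0 0 at0 0.845
top 0.931 -1 0 at0 0.92
bottles 0.995 0 0 at0 0.995
[69, 75, 75, 79, 80, 92, 89, 87, 77, 80, 82, 93, 110, 83, 78, 80, 84, 99, 105, 84, 80, 82, 84, 99, 102, 73, 80, 81, 87, 106, 110, 86, 82, 82, 86, 107, 113, 102, 88, 80, 112, 140, 138]
[59, 62, 70, 72, 74, 79, 87, 77, 71, 73, 73, 81, 85, 69, 70, 72, 76, 86, 92, 76, 72, 76, 75, 91, 96, 70, 74, 75, 80, 101, 104, 72, 72, 77, 82, 109, 110, 93, 81, 72, 102, 128, 125]
```

```bash
python3 -c "
from bench import robot
print(robot.close_job())"
```

```text
the job is handed in; nothing more can be done
None
```

The oldest cartridge stands in the carousel bay, the new one is loaded behind the other two (the last image check shows all three closed up at the front stop), and the job is handed in; the case lid was left open.

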